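# Unhook the slotted link from the hook and bin them singly

## Task

A steel hook and a slotted steel link have been put away hooked together in the deep white box. Take the pair out by the top of the hook, stand it still hooked together on the clear bench and let go; then take the link by its upright lug, lift and twist it off the hook, lay it flat in the long bay of the grey tray, and stand the hook upright in the short bay. Do not knock the hook over, and leave the other things on the bench where they are.

Things in the scene. Friction and masses are not known exactly. Their poses are not given: they have to be found in the camera images.
- hook: dark steel hook, 0.3 kg, 92 mm high, standing freely on a foot 50 (x) x 60 (y) x 16 mm. Origin: centre of the foot's underside, z up. Top bar: x -17 to 17, 8 mm thick in y, z 80 to 92 mm. At its -x end the stem goes down to the foot (see stem); at its +x end a tip 10 x 8 mm at x = 12 mm hangs down to z = 62 mm. Seen from above, the hook over the foot is a 34 x 8 mm bar.
- hook_top (a point): middle of the upper face of the hook's top bar, 92 mm above the foot's underside, over the centre of mass. Pinch the bar here, across its 8 mm (along the hook's y)
- stem (a point): point on the hook's stem axis (hook x = -12, y = 0 mm), 30 mm above the foot's underside. Above it the stem is 10 (x) x 8 (y) mm; below it, down to the foot at z = 16 mm, is a shoulder 13 (x) x 26 (y) mm that stops the link from turning
- link: bright steel link, 0.1 kg: plate 110 x 40 x 6 mm with a slot 44 (x) x 17 (y) mm through it and an upright lug at one end. Origin: slot centre, on the underside; z up, x towards the lug. Plate x -50 to 60, y -20 to 20 mm. At the start it lies on the hook's foot, slot round the shoulder, its x along the hook's y: the slot crosses the hook's bar, so it cannot come off upwards.
- slot_top (a point): slot centre on the plate's upper face. Lifted 14 to 40 mm off the foot (clear of the shoulder, below the tip; 25 mm is good) the link turns freely about the stem. After a quarter turn either way the slot lies along the bar; with the slot centre under the bar's middle (hook x = y = 0) it lifts straight off: play 5 mm lengthwise, 4.5 mm sideways
- lug_top (a point): middle of the top edge of the link's lug, 56 mm along x from the slot's centre, 46 mm above the link's underside. The lug is 8 mm thick (along x) and 34 mm wide (along y); grasp its upper part across either; 48 mm is free between lug and hook's bar
- deep_box: open white box fixed to the bench, 76 (x) x 130 (y) x 67 mm high outside, walls and floor 4 mm. Origin: centre of the underside. The pair stands in it at the start, the hook's top 29 mm above its rim; the link's lug is close to a wall below the rim and cannot be gripped there.
- tray: low grey tray fixed to the bench, 212 (x) x 84 (y) mm outside, 15 mm high, walls 4 mm, floor 5 mm thick, with a cross wall 4 mm thick at x = -30 mm. Origin: centre of the underside. Long bay inside x = -28 to +102 mm, short bay inside x = -102 to -32 mm, both y = -38 to +38 mm.
- hook_bay (a point): centre of the floor of the tray's short bay (70 x 76 mm inside), 5 mm above the bench
- link_bay (a point): centre of the floor of the tray's long bay (130 x 76 mm inside), 5 mm above the bench. The link's slot centre lies 5 mm from the middle of its 110 mm length, away from the lug
- heatsink: finned grey heatsink, 45x60x26 mm; loose, leave it alone. Origin: centre of its underside
- loupe: black eye loupe, a cup 41 mm wide and 26 mm high; loose, leave it alone. Origin: centre of its underside
- capacitor_can: blue upright can capacitor, 35 mm wide, 60 mm high; loose, leave it alone. Origin: centre of its underside
- solder_reel: reel of solder, 62 mm wide, 52 mm high; loose, leave it alone. Origin: centre of its underside
- marker: marker pen, 126 mm long, lying down; loose, leave it alone. Origin: centre of its underside
Things that resemble listed ones, but are neither listed nor needed, are in the scene too. What is shaped like the hook but purple is not meant.

How it is judged:
On the way, in this order (a step that is already met when the one before it is completed fails the run):
1. the pair, still hooked together, stands upright on the bench outside box and tray, let go (height (world z) of hook below 0.0025 m and angle between hook's own z axis and vertical below 0.08 rad and horizontal distance between hook and deep_box above 0.09 m and horizontal distance between link and hook below 0.03 m and z of link in the frame of hook below 0.03 m and contact force between hook and the fingers below 0.1 N and linear speed of hook below 0.02 m/s), for 0.2 s.
2. the link is clear of the hook (horizontal distance between link and hook above 0.085 m), for 0.1 s.
At the end, for the whole second after the job is handed in: The link lies flat in the long bay and the hook stands upright in the short bay of the tray (each within 0.08 rad, underside under 9 mm above the bench; hook within 20 mm of its bay's centre along each tray axis), both at rest (x of link in the frame of link_bay between -0.065 and 0.065 m and y of link in the frame of link_bay between -0.038 and 0.038 m and x of lug_top in the frame of link_bay between -0.066 and 0.066 m and y of lug_top in the frame of link_bay between -0.038 and 0.038 m and height (world z) of each of link, hook below 0.009 m and angle between each of link, hook's own z axis and vertical below 0.08 rad and x of hook in the frame of hook_bay between -0.02 and 0.02 m and y of hook in the frame of hook_bay between -0.02 and 0.02 m and linear speed of each of link, hook below 0.02 m/s); the robot touches nothing.
It fails at once if the hook is knocked over (tilted more than 0.6 rad) (angle between hook's own z axis and vertical above 0.6 rad).
It fails at once if a loose thing on the bench (heatsink, loupe, capacitor, solder reel, marker) is moved more than 30 mm (distance of any of heatsink, loupe, capacitor_can, solder_reel, marker from where it was at the start of the episode above 0.03 m).
It also fails if it takes over 72 s, if anything falls off the work surface, if the arm or the gripper's body presses on something with over 40 N, if the wrist force passes 120 N, or if a joint passes its speed limit or range.

## Robot

A 7-joint arm with a two-finger parallel gripper is mounted at the origin on a cart in front of the work surface, level with it; the furniture and walls round the work are solid. World frame = base frame: x ahead of the robot, y to its left, z up, the work surface at z = 0. Lengths are in m, angles in rad, forces in N, time in s.
With the tool pointing down it reaches from about 0.425 to 0.95 m from the base axis. Payload 4.7 kg.
Tool frame: the origin (TCP) lies at the centre of the arm's flange, where the gripper is bolted on; the fingertips stand 182 mm ahead of it and the grasp point (between the pads) lies 164 mm ahead of it; z points along the fingers, y is the line along which they close (so a half turn about z gives the same grasp; the last joint's range is limited). The gripper opens to 87 mm and grips with 3 to 60 N. Pads are 19 mm wide; open, the fingers measure 117 mm over their backs; the gripper's body (75 mm by 190 mm) begins 51 mm behind the grasp point.
Start: joints at [1.117, 0.469, -0.049, 1.532, 0.024, 1.141, -0.082], TCP at [0.278, -0.615, 0.405] pointing down, gripper open.
Joint ranges: [-2.59, 2.59], [-0.33, 1.99], [-1.39, 1.29], [0.1, 2.45], [-1.04, 4.18], [0.21, 1.99], [-2.66, 2.66]. Speed limits (rad/s): [2.57, 2.57, 3.14, 3.14, 3.14, 3.14, 3.14].

## Interface

Orientations are given as [roll, pitch, yaw] about the fixed x, y, z axes, in that order (R = Rz(yaw) Ry(pitch) Rx(roll)).
In Python, from workcell import robot gives the robot as it stands.
- The arm moves only by the tool step_arm, never from a script. Its arguments are lists of equal length, an entry for each row: "travel": the shift along the tool's x, y, z in m, a list of three; "dr": the turn, a rotation vector about the tool's x, y, z in rad, a list of three. In form: {"travel": [[tx, ty, tz], ...], "dr": [[ax, ay, az], ...]}. A call has 1 to 12 rows; each row shifts and turns the commanded pose from where the row before left it, along the tool's axes as they then stand; what a row does not reach is not made up. A row lasts 1/12 s, in which the tool goes at most 41.7 mm and 7.16 degrees, less where a joint would pass 70% of its speed; a pose out of reach is approached as far as the arm can. A call with a gripper value outside its range is refused whole. "hand" is the closure, from 0 (fully open) to 1 (shut), set as the call begins (left out, the last holds). The fingers move at their own pace and stop on an object; "newtons" is the grip in N (left out, the last holds). Time passes only in rows, so rows that do not move let the fingers close. It gives the time, the measured TCP pose, the force, the opening and the grip force at its end, in the units of the state.
- robot.state(): the state, without advancing time (a new reading comes with each control period).
- robot.capture(name): name is "scene" or "top" or "wrist"; returns the picture (420x560x3 uint8, blue, green, red); there is no depth.
- robot.camera_params(name): a dict with "fovy" (degrees; the focal length in pixels is half the picture's height over the tangent of half this angle, whatever the lens; pixels are square), "cx", "cy" (the principal point, pixels), "world_from_camera" (4x4, takes a point from camera to world coordinates); the wrist camera has in their place "T_tool_cam" (4x4, takes a point from camera to tool coordinates, whose origin is the TCP and whose axes are the flange's). Camera axes: x right, y down, z forward; pixel columns grow to the right and rows downward; lengths in m; the calibration is good to about 2 mm. The wrist camera is an equidistant fisheye: a pixel r from the principal point sees the ray r / f radians off the axis. A picture is of the moment at which its call begins: read the wrist's pose just before it. camera_params takes no time and is no camera call.
- robot.job_done(): hands the job in; it is judged then, once.
The state is a dict: "t": time; "joints": joint angles; "joint_vel": joint speeds; "tau": joint torques, N m; "ee_pos": TCP position; "tool_rot": TCP orientation; "contact_force": force on the tool from outside, world axes, zero at the start; "moment": the same for the moment, N m; "grip_width": finger opening in m; "gripper_force": force on a finger pad.
Only numpy, scipy, OpenCV 4.12 (cv2) and the standard library are available. Lean on these libraries where they do the work, as an engineer would, in place of code of your own. Each camera call takes 0.05 s, during which the arm holds its last target. There are 200 camera calls.

## Working session

There is one attempt and no reset: what is moved stays moved. The work goes in short steps, Python scripts to look and compute and a tool call to move; the robot and the scene stay as the last step left them, time stands still between calls to the robot, and variables do not carry over. Pictures are saved under pics/ and viewed, at most 10 in all, crops included, and the job is handed in when it is done.

Besides the shell and the picture viewer there is one more tool, called after "Call:" as name(argument=value, ...), one argument or row to a line, values as JSON. step_arm: Moves the arm, as the interface text tells. Its arguments: {"type":"object","properties":{"travel":{"type":"array"},"dr":{"type":"array"},"hand":{"type":"number"},"newtons":{"type":"number"}},"required":["travel","dr"]}

```bash
mkdir -p pics; ls; cat > h.py <<'E'
import numpy as np, cv2
from workcell import robot
from scipy.spatial.transform import Rotation as R
def ray(name,u,v):
    p=robot.camera_params(name); f=210/np.tan(np.radians(p["fovy"])/2)
    x,y=u-p["cx"],v-p["cy"]
    if name=="wrist":
        r=np.hypot(x,y)+1e-9; a=r/f; d=np.array([np.sin(a)*x/r,np.sin(a)*y/r,np.cos(a)])
        s=robot.state(); T=np.eye(4); T[:3,:3]=R.from_euler('xyz',s["tool_rot"]).as_matrix(); T[:3,3]=s["ee_pos"]
        T=T@np.array(p["T_tool_cam"])
    else:
        d=np.array([x/f,y/f,1]); T=np.array(p["world_from_camera"])
    return T[:3,3],T[:3,:3]@d
def onz(name,u,v,z):
    o,d=ray(name,u,v); return o+d*(z-o[2])/d[2]
E
python3 - <<'E'
from h import *
print(robot.state())
for n in("scene","top"):
    cv2.imwrite(f"pics/{n}0.png",robot.capture(n)); p=robot.camera_params(n); print(n,p["fovy"],p["cx"],p["cy"],np.round(p["world_from_camera"],3).tolist())
print(robot.camera_params("wrist"))
E
```

```text
pics
{'t': 0.0, 'joints': array([ 1.11708016,  0.46945977, -0.04860927,  1.53368757,  0.02409824,
        1.14098112, -0.08233109]), 'joint_vel': array([ 7.58876460e-04,  8.26341027e-04, -5.72637527e-05, -5.81972307e-04,
       -4.40027414e-04,  6.77889491e-04,  9.92869547e-04]), 'tau': array([-1.60490131e-04, -5.07977951e+01, -8.10558326e-02, -2.36154717e+01,
       -6.13517314e-02,  3.79888981e-02,  1.72634682e-04]), 'ee_pos': array([ 0.27813338, -0.61477158,  0.40368946]), 'tool_rot': array([-3.13964345e+00,  6.26953868e-05,  4.24828678e-01]), 'contact_force': array([ 0.26356623, -0.10956614, -0.45618637]), 'moment': array([-0.0529321 , -0.02138632, -0.06137089]), 'gripper_force': 0.0, 'grip_width': 0.08706600267698096}
scene 50.18864482370884 277.98881682894654 207.93125000728378 [[-0.765, -0.321, 0.559, 0.067], [-0.644, 0.378, -0.665, 0.59], [0.002, -0.868, -0.496, 0.506], [0.0, 0.0, 0.0, 1.0]]
top 45.94149247846496 276.60548706188 206.87313214125047 [[-0.029, -0.994, 0.102, 0.463], [-0.999, 0.031, 0.021, 0.02], [-0.024, -0.102, -0.995, 1.061], [0.0, 0.0, 0.0, 1.0]]
{'fovy': 65.70646984690485, 'cx': 288.25005620653076, 'cy': 207.81714736845223, 'T_tool_cam': array([[-3.08390076e-04, -9.67930238e-01, -2.51218948e-01,
         6.81139418e-02],
       [ 9.99999670e-01, -1.09577025e-04, -8.05381360e-04,
         3.91266142e-04],
       [ 7.52025146e-04, -2.51219113e-01,  9.67929952e-01,
         1.94004077e-02],
       [ 0.00000000e+00,  0.00000000e+00,  0.00000000e+00,
         1.00000000e+00]])}
```

View pics/top0.png

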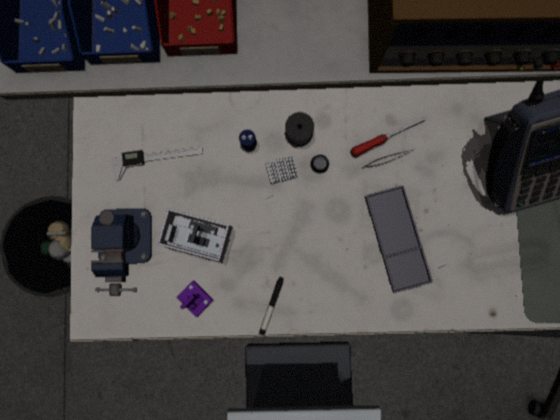

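View pics/scene0.png

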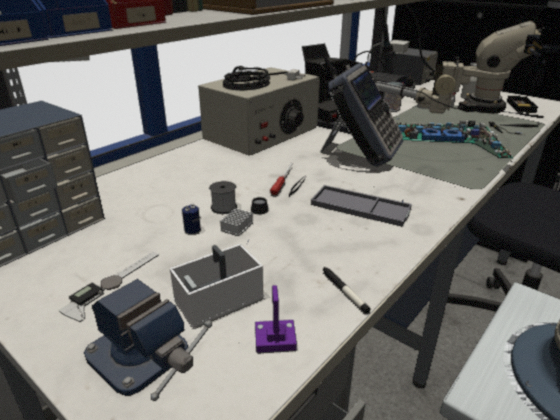

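The top view shows the box at about (197,236), the tray at (398,238), the purple decoy at (195,298), the marker at (271,305), the vice at (122,240), and the loose things along row 130–170. Next I'll measure the box, tray and hook more closely.

```bash
python3 - <<'E'
from h import *
im=cv2.imread("pics/top0.png"); s=cv2.imread("pics/scene0.png")
a=cv2.resize(im[200:275,150:245],None,fx=6,fy=6,interpolation=cv2.INTER_CUBIC)
b=cv2.resize(s[235:325,160:275],None,fx=5,fy=5,interpolation=cv2.INTER_CUBIC)[:450]
c=np.zeros((450,a.shape[1]*0+570+0,3),np.uint8); 
cv2.imwrite("pics/cropA.png",a)
g=im.astype(int); 
# tray: grey, darker than bench, in region
roi=cv2.cvtColor(im,cv2.COLOR_BGR2GRAY)
print(roi[240,355:440:4], roi[205,160:240:4])
m=np.zeros_like(roi); m[175:305,350:445]=(roi[175:305,350:445]<125)*255
cs,_=cv2.findContours(m,cv2.RETR_EXTERNAL,cv2.CHAIN_APPROX_NONE); c=max(cs,key=cv2.contourArea)
r=cv2.minAreaRect(c); print("tray",r)
P=np.array([onz("top",*q,0.015) for q in cv2.boxPoints(r)]);print(P.round(4),P.mean(0),[np.linalg.norm(P[i]-P[i-1]) for i in range(4)])
cv2.imwrite("pics/cropB.png",cv2.resize(im[175:305,350:445],None,fx=4.5,fy=4.5,interpolation=cv2.INTER_CUBIC))
for n,(u,v) in dict(can=(247,140),reel=(299,128),loupe=(319,163),sink=(282,170),mark0=(279,281),mark1=(264,331),purple=(195,298),vice1=(150,238),vice2=(115,290),screw=(352,155)).items(): print(n,onz("top",u,v,0.03).round(3))
E
```

```text
[128 126 120 127 124 122  55  72  69  74  69  71  71  71  68  67  67 115
 119 121 122 122] [125 127 126 127 122 125 124 129 122 127 126 129 130 126 132 127 127 129
 127 129]
tray ((397.0, 239.49996948242188), (128.99996948242188, 93.99998474121094), 90.0)
[[ 0.6339 -0.1161  0.015 ]
 [ 0.6274 -0.3146  0.015 ]
 [ 0.3584 -0.2977  0.015 ]
 [ 0.3635 -0.1043  0.015 ]] [ 0.49579094 -0.2081578   0.015     ] [np.float64(0.27066708063496236), np.float64(0.19856500591166185), np.float64(0.26958524586511573), np.float64(0.19343320953643015)]
can [0.714 0.101 0.03 ]
reel [ 0.736 -0.011  0.03 ]
loupe [ 0.659 -0.05   0.03 ]
sink [0.647 0.028 0.03 ]
mark0 [0.415 0.041 0.03 ]
mark1 [0.315 0.075 0.03 ]
purple [0.386 0.215 0.03 ]
vice1 [0.512 0.308 0.03 ]
vice2 [0.406 0.382 0.03 ]
screw [ 0.674 -0.12   0.03 ]
```

View pics/cropA.png

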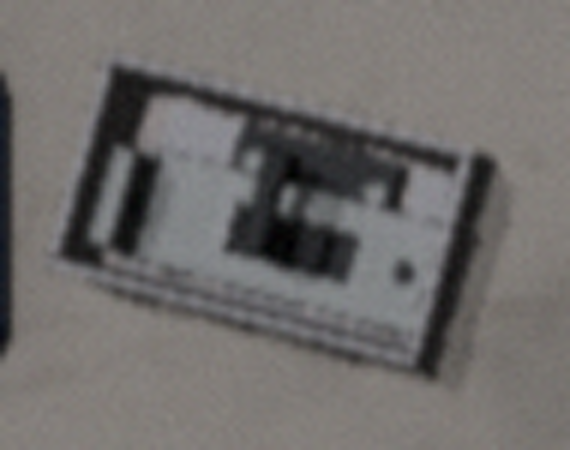

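View pics/cropB.png

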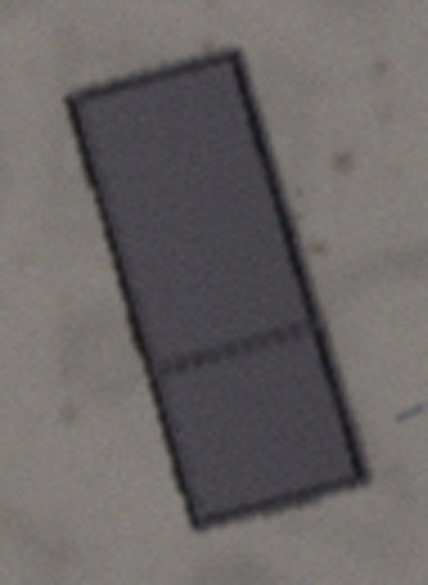

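```bash
cat >> h.py <<'E'
def go(x,y,z,yaw=None,n=12):
    """tool-frame travel per row to TCP target (translate first), then yaw rows"""
    s=robot.state(); M=R.from_euler('xyz',s["tool_rot"])
    t=M.inv().apply(np.array([x,y,z])-s["ee_pos"])
    print("pos",s["ee_pos"].round(4),"rot",s["tool_rot"].round(4),"t",round(s["t"],2),"j7",s["joints"][6].round(2))
    print("total",t.round(4),"len",np.linalg.norm(t).round(4),"per row/%d"%n,(t/n).round(4))
    T=R.from_euler('xyz',[np.pi,0,s["tool_rot"][2] if yaw is None else yaw])
    print("rotvec tool",(M.inv()*T).as_rotvec().round(4))
E
python3 - <<'E'
from h import *
P=[onz("top",350+u/4.5,175+v/4.5,.015) for u,v in[(70,97),(240,52),(368,482),(195,525)]]
P=np.array(P); c=P.mean(0); L=(P[0]+P[1]-P[2]-P[3])/2; print("tray",c,np.linalg.norm(L),np.arctan2(L[1],L[0]),np.linalg.norm(P[0]-P[1]))
B=np.array([onz("top",150+u/6,200+v/6,.067) for u,v in[(110,65),(478,150),(425,368),(55,258)]])
print("box",B.mean(0),[np.linalg.norm(B[i]-B[i-1]).round(4) for i in range(4)], B.round(3).tolist())
print("hook?",onz("top",150+290/6,200+205/6,.096))
go(.42,-.2,.40,n=12)
E
```

```text
tray [ 0.4955433  -0.21119306  0.015     ] 0.2066839691526533 0.23383256970971014 0.08283076815484791
box [0.51353995 0.20802426 0.067     ] [np.float64(0.0672), np.float64(0.1281), np.float64(0.0747), np.float64(0.1302)] [[0.564, 0.26, 0.067], [0.531, 0.137, 0.067], [0.459, 0.156, 0.067], [0.499, 0.279, 0.067]]
hook? [0.51337913 0.19485019 0.096     ]
pos [ 0.2781 -0.6148  0.4038] rot [-3.1399e+00  1.0000e-04  4.2480e-01] t 0.1 j7 -0.08
total [ 0.3002 -0.3195  0.0043] len 0.4384 per row/12 [ 0.025  -0.0266  0.0004]
rotvec tool [-0.0017  0.0001 -0.    ]
```

Call:
step_arm(
  travel=[
    [0.025,-0.0266,0],
    [0.025,-0.0266,0],
    [0.025,-0.0266,0],
    [0.025,-0.0266,0],
    [0.025,-0.0266,0],
    [0.025,-0.0266,0],
    [0.025,-0.0266,0],
    [0.025,-0.0266,0],
    [0.025,-0.0266,0],
    [0.025,-0.0266,0],
    [0.025,-0.0266,0],
    [0.025,-0.0266,0],
  ],
  dr=[
    [0,0,0],
    [0,0,0],
    [0,0,0],
    [0,0,0],
    [0,0,0],
    [0,0,0],
    [0,0,0],
    [0,0,0],
    [0,0,0],
    [0,0,0],
    [0,0,0],
    [0,0,0],
  ],
  hand=0,
)

```text
t: 1.1
ee_pos: [0.42, -0.1987, 0.4046]
tool_rot: [3.142, 0.0, 0.425]
contact_force: [0.2, -0.6, -0.9]
grip_width: 0.0868
gripper_force: 0.0
```

Call:
step_arm(
  travel=[
    [0.0202,-0.0265,0],
    [0.0202,-0.0265,0],
    [0.0202,-0.0265,0],
    [0.0202,-0.0265,0],
    [0.0202,-0.0265,0],
    [0.0202,-0.0265,0],
    [0.0202,-0.0265,0],
    [0.0202,-0.0265,0],
    [0.0202,-0.0265,0],
    [0.0202,-0.0265,0],
    [0.0202,-0.0265,0],
    [0.0202,-0.0265,0],
  ],
  dr=[
    [0,0,0],
    [0,0,0],
    [0,0,0],
    [0,0,0],
    [0,0,0],
    [0,0,0],
    [0,0,0],
    [0,0,0],
    [0,0,0],
    [0,0,0],
    [0,0,0],
    [0,0,0],
  ],
)

```text
t: 2.1
ee_pos: [0.5098, 0.1905, 0.4044]
tool_rot: [3.141, 0.001, 0.425]
contact_force: [-0.1, 0.1, -0.2]
grip_width: 0.087
gripper_force: 0.0
```

Call:
step_arm(
  travel=[
    [0,0,0],
    [0,0,0],
    [0,0,0],
    [0,0,0],
    [0,0,0],
    [0,0,0],
    [0,0,0],
    [0,0,0],
    [0,0,0],
    [0,0,0],
  ],
  dr=[
    [0,0,-0.1225],
    [0,0,-0.1225],
    [0,0,-0.1225],
    [0,0,-0.1225],
    [0,0,-0.1225],
    [0,0,-0.1225],
    [0,0,-0.1225],
    [0,0,-0.1225],
    [0,0,-0.1225],
    [0,0,-0.1225],
  ],
)

```text
t: 2.93
ee_pos: [0.5097, 0.1889, 0.4043]
tool_rot: [-3.141, 0.0, 1.656]
contact_force: [-0.3, -0.0, 0.0]
grip_width: 0.0872
gripper_force: 0.0
```

Call:
step_arm(
  travel=[
    [0,0,0],
    [0,0,0],
    [0,0,0],
    [0,0,0],
    [0,0,0],
    [0,0,0],
    [0,0,0],
    [0,0,0],
    [0,0,0],
    [0,0,0],
    [0,0,0],
  ],
  dr=[
    [0,0,-0.1225],
    [0,0,-0.1225],
    [0,0,-0.1225],
    [0,0,-0.1225],
    [0,0,-0.1225],
    [0,0,-0.1225],
    [0,0,-0.1225],
    [0,0,-0.1225],
    [0,0,-0.1225],
    [0,0,-0.1225],
    [0,0,0],
  ],
)

```text
t: 3.85
ee_pos: [0.5098, 0.1887, 0.4041]
tool_rot: [-3.141, -0.001, 2.877]
contact_force: [0.8, -0.1, -1.3]
grip_width: 0.087
gripper_force: 0.0
```

```bash
python3 - <<'E'
from h import *
go(.5134,.195,.40,2.88)
im=robot.capture("wrist"); cv2.imwrite("pics/w1.png",im)
E
```

```text
pos [0.5098 0.1887 0.4041] rot [-3.1414e+00 -1.3000e-03  2.8766e+00] t 3.85 j7 0.47
total [-0.0018  0.007   0.0041] len 0.0083 per row/12 [-0.0001  0.0006  0.0003]
rotvec tool [-0.0001 -0.0013 -0.0034]
```

View pics/w1.png

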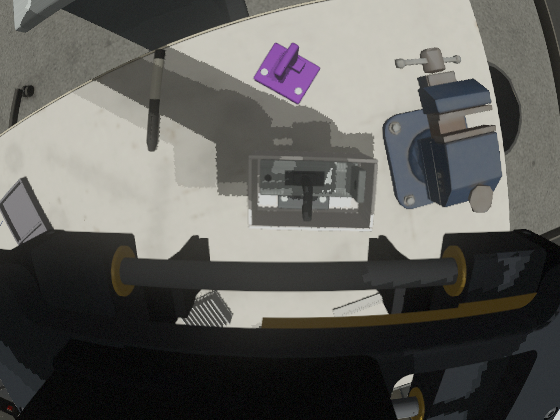

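The wrist view shows the box at (248–378, 155–230), with the dark hook bar around (308, 180–220). Fine position needs a zoom.

```bash
python3 - <<'E'
import cv2
im=cv2.imread("pics/w1.png")
cv2.imwrite("pics/w1c.png",cv2.convertScaleAbs(cv2.resize(im[148:238,242:386],None,fx=5,fy=5,interpolation=cv2.INTER_CUBIC),alpha=1.5,beta=10))
E
```

```text
(no output)
```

View pics/w1c.png

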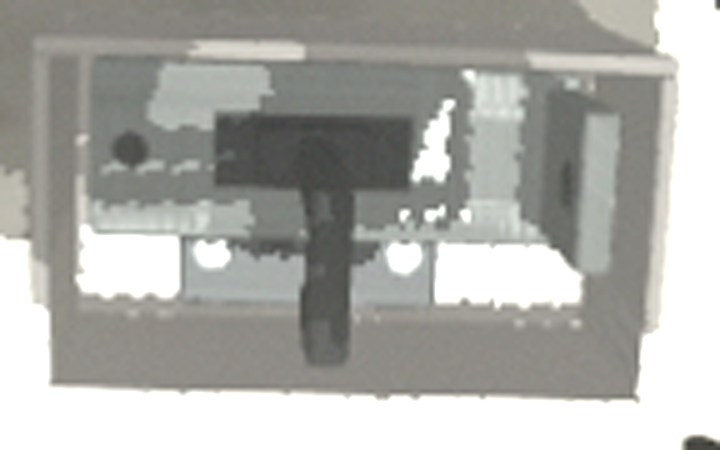

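```bash
python3 - <<'E'
from h import *
f=lambda u,v,z:onz("wrist",242+u/5,148+v/5,z)
a=f(331,190,.096);b=f(325,364,.096);print(a,b,np.linalg.norm(a-b),np.arctan2(*(b-a)[[1,0]]))
print("c",(a+b)/2)
q=[f(*p,.067) for p in[(35,40),(675,62),(638,398),(50,385)]]; q=np.array(q);print(q.round(4).tolist(),q.mean(0),[np.linalg.norm(q[i]-q[i-1]).round(4) for i in range(4)], np.arctan2(*(q[1]-q[0]+q[2]-q[3])[[1,0]]))
l=[f(*p,.066) for p in[(600,110),(597,272)]];print("lug",l)
c=(a+b)/2
go(c[0],c[1],.33,2.87,6)
E
```

```text
[0.50084346 0.20962006 0.096     ] [0.53230797 0.20026217 0.096     ] 0.03282659617076744 -0.2890799050083567
c [0.51657571 0.20494111 0.096     ]
[[0.4619, 0.1617, 0.067], [0.4992, 0.2838, 0.067], [0.5663, 0.2614, 0.067], [0.5305, 0.144, 0.067]] [0.51449257 0.21272374 0.067     ] [np.float64(0.0708), np.float64(0.1277), np.float64(0.0707), np.float64(0.1227)] 1.2746041856759756
lug [array([0.5050615 , 0.26661427, 0.066     ]), array([0.53759351, 0.25860638, 0.066     ])]
pos [0.5099 0.1888 0.4042] rot [-3.1416e+00 -1.1000e-03  2.8721e+00] t 3.9 j7 0.47
total [-0.0023  0.0174  0.0742] len 0.0763 per row/6 [-0.0004  0.0029  0.0124]
rotvec tool [-0.     -0.0011  0.0021]
```

Call:
step_arm(
  travel=[
    [-0.0004,0.0029,0.0124],
    [-0.0004,0.0029,0.0124],
    [-0.0004,0.0029,0.0124],
    [-0.0004,0.0029,0.0124],
    [-0.0004,0.0029,0.0124],
    [-0.0004,0.0029,0.0124],
    [0,0,0],
    [0,0,0],
  ],
  dr=[
    [0,0,0.022],
    [0,0,0],
    [0,0,0],
    [0,0,0],
    [0,0,0],
    [0,0,0],
    [0,0,0],
    [0,0,0],
  ],
  hand=0.4,
  newtons=40,
)

```text
t: 4.57
ee_pos: [0.5168, 0.2054, 0.3294]
tool_rot: [-3.141, -0.002, 2.853]
contact_force: [0.6, -0.1, -0.6]
grip_width: 0.0532
gripper_force: 0.0
```

```bash
python3 - <<'E'
from h import *
s=robot.state();p=robot.camera_params("wrist");f=210/np.tan(np.radians(p["fovy"])/2)
def px(w):
    M=R.from_euler('xyz',s["tool_rot"]).as_matrix();c=np.linalg.inv(np.array(p["T_tool_cam"]))@np.r_[M.T@(np.array(w)-s["ee_pos"]),1]
    r=np.hypot(c[0],c[1]);a=np.arctan2(r,c[2]);return p["cx"]+f*a*c[0]/r,p["cy"]+f*a*c[1]/r
go(.5166,.2049,.252,2.85,6)
im=robot.capture("wrist");u,v=map(int,px([.5166,.2049,.096]));print(u,v)
x0,y0=u-70,v-55;c=cv2.convertScaleAbs(cv2.resize(im[y0:y0+110,x0:x0+140],None,fx=5,fy=5,interpolation=cv2.INTER_CUBIC),alpha=1.5,beta=10)
cv2.imwrite("pics/w2.png",c);print(x0,y0)
E
```

```text
pos [0.5168 0.2054 0.3294] rot [-3.1408e+00 -1.6000e-03  2.8534e+00] t 4.57 j7 0.35
total [-0.     -0.0004  0.0774] len 0.0774 per row/6 [-0.     -0.0001  0.0129]
rotvec tool [-0.0008 -0.0016  0.0034]
288 226
218 171
```

View pics/w2.png

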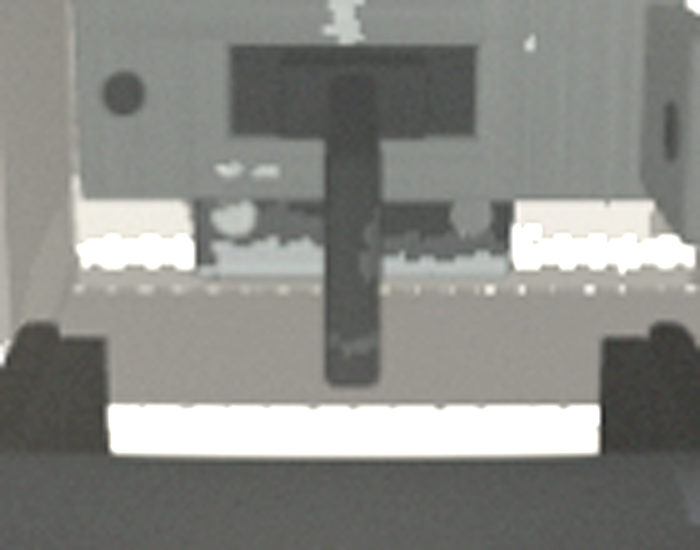

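The bar is centred between the fingers (353 vs 354 in the crop), and its far end matches the prediction (row 248). I'll descend and grip.

Call:
step_arm(
  travel=[
    [0,0,0.0129],
    [0,0,0.0129],
    [0,0,0.0129],
    [0,0,0.0129],
    [0,0,0.0129],
    [0,0,0.0129],
    [0,0,0],
    [0,0,0],
  ],
  dr=[
    [0,0.0015,0],
    [0,0,0],
    [0,0,0],
    [0,0,0],
    [0,0,0],
    [0,0,0],
    [0,0,0],
    [0,0,0],
  ],
)

```text
t: 5.28
ee_pos: [0.5167, 0.2051, 0.252]
tool_rot: [-3.141, -0.003, 2.853]
contact_force: [0.3, 0.2, 0.1]
grip_width: 0.0522
gripper_force: 0.0
```

Call:
step_arm(
  travel=[
    [0,0,0],
    [0,0,0],
    [0,0,0],
    [0,0,0],
    [0,0,0],
    [0,0,0],
    [0,0,0],
    [0,0,0],
  ],
  dr=[
    [0,0,0],
    [0,0,0],
    [0,0,0],
    [0,0,0],
    [0,0,0],
    [0,0,0],
    [0,0,0],
    [0,0,0],
  ],
  hand=1,
  newtons=40,
)

```text
t: 5.95
ee_pos: [0.5169, 0.2051, 0.253]
tool_rot: [-3.141, -0.001, 2.853]
contact_force: [0.2, -1.1, 0.2]
grip_width: 0.0073
gripper_force: 40.0
```

Call:
step_arm(
  travel=[
    [0,0,-0.003],
    [0,0,-0.006],
    [0,0,-0.012],
    [0,0,-0.014],
    [0,0,-0.014],
    [0,0,-0.014],
    [0,0,-0.014],
    [0,0,-0.014],
    [0,0,-0.014],
    [0,0,-0.012],
    [0,0,-0.006],
    [0,0,-0.003],
  ],
  dr=[
    [0,0,0],
    [0,0,0],
    [0,0,0],
    [0,0,0],
    [0,0,0],
    [0,0,0],
    [0,0,0],
    [0,0,0],
    [0,0,0],
    [0,0,0],
    [0,0,0],
    [0,0,0],
  ],
)

```text
t: 6.95
ee_pos: [0.5172, 0.2053, 0.3803]
tool_rot: [3.141, 0.0, 2.853]
contact_force: [-0.0, 0.2, -4.2]
grip_width: 0.0074
gripper_force: 40.0
```

```bash
python3 - <<'E'
from h import *
print(robot.state()["contact_force"])
go(.52,-.02,.375,2.85,12)
cv2.imwrite("pics/s2.png",robot.capture("scene")[90:340,80:460])
E
```

```text
[-0.03309216  0.22028071 -4.21433339]
pos [0.5172 0.2053 0.3803] rot [3.1407e+00 1.0000e-04 2.8526e+00] t 6.95 j7 0.4
total [-0.0669 -0.2152  0.0051] len 0.2254 per row/12 [-0.0056 -0.0179  0.0004]
rotvec tool [0.0009 0.0001 0.0026]
```

View pics/s2.png

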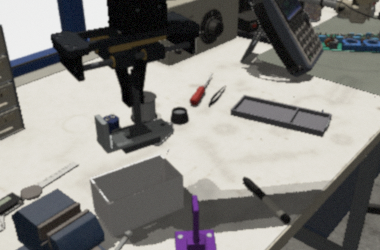

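The pair hangs together (4.2 N), so I'll carry it to about (0.50, -0.02).

Call:
step_arm(
  travel=[
    [-0.002,-0.0092,0],
    [-0.004,-0.0184,0],
    [-0.0045,-0.0205,0],
    [-0.0045,-0.0205,0],
    [-0.0045,-0.0205,0],
    [-0.0045,-0.0205,0],
    [-0.0045,-0.0205,0],
    [-0.0045,-0.0205,0],
    [-0.0045,-0.0205,0],
    [-0.0045,-0.0205,0],
    [-0.004,-0.0184,0],
    [-0.002,-0.0092,0],
  ],
  dr=[
    [0,0,0],
    [0,0,0],
    [0,0,0],
    [0,0,0],
    [0,0,0],
    [0,0,0],
    [0,0,0],
    [0,0,0],
    [0,0,0],
    [0,0,0],
    [0,0,0],
    [0,0,0],
  ],
)

```text
t: 8.0
ee_pos: [0.5, -0.0222, 0.3776]
tool_rot: [-3.139, -0.004, 2.849]
contact_force: [-0.2, 0.0, -3.9]
grip_width: 0.0079
gripper_force: 40.0
```

Call:
step_arm(
  travel=[
    [0,0,0.006],
    [0,0,0.012],
    [0,0,0.014],
    [0,0,0.014],
    [0,0,0.014],
    [0,0,0.014],
    [0,0,0.014],
    [0,0,0.014],
    [0,0,0.012],
    [0,0,0.006],
    [0,0,0.003],
    [0,0,0],
  ],
  dr=[
    [0,0,0],
    [0,0,0],
    [0,0,0],
    [0,0,0],
    [0,0,0],
    [0,0,0],
    [0,0,0],
    [0,0,0],
    [0,0,0],
    [0,0,0],
    [0,0,0],
    [0,0,0],
  ],
)

```text
t: 9.0
ee_pos: [0.5005, -0.0186, 0.2553]
tool_rot: [-3.142, -0.002, 2.853]
contact_force: [0.2, -0.2, -3.9]
grip_width: 0.0075
gripper_force: 40.0
```

Call:
step_arm(
  travel=[
    [0,0,0.002],
    [0,0,0.002],
    [0,0,0.001],
    [0,0,0.001],
    [0,0,0],
  ],
  dr=[
    [0,0,0],
    [0,0,0],
    [0,0,0],
    [0,0,0],
    [0,0,0],
  ],
)

```text
t: 9.42
ee_pos: [0.5005, -0.0187, 0.25]
tool_rot: [-3.141, -0.001, 2.853]
contact_force: [-0.1, 0.4, -4.6]
grip_width: 0.0075
gripper_force: 40.0
```

Call:
step_arm(
  travel=[
    [0,0,0.001],
    [0,0,0.001],
    [0,0,0],
  ],
  dr=[
    [0,0,0],
    [0,0,0],
    [0,0,0],
  ],
)

```text
t: 9.67
ee_pos: [0.5008, -0.0185, 0.249]
tool_rot: [-3.14, -0.001, 2.853]
contact_force: [-2.8, -2.6, 6.1]
grip_width: 0.0075
gripper_force: 40.0
```

Contact, so I release with a small opening and back off upward.

Call:
step_arm(
  travel=[
    [0,0,0],
    [0,0,0],
    [0,0,0],
    [0,0,0],
    [0,0,0],
    [0,0,0],
  ],
  dr=[
    [0,0,0],
    [0,0,0],
    [0,0,0],
    [0,0,0],
    [0,0,0],
    [0,0,0],
  ],
  hand=0.5,
)

```text
t: 10.17
ee_pos: [0.5005, -0.0186, 0.2479]
tool_rot: [3.142, -0.001, 2.853]
contact_force: [0.7, 0.0, -0.1]
grip_width: 0.0387
gripper_force: 0.0
```

Call:
step_arm(
  travel=[
    [0,0,-0.006],
    [0,0,-0.01],
    [0,0,-0.014],
    [0,0,-0.014],
    [0,0,-0.014],
    [0,0,-0.014],
    [0,0,-0.01],
    [0,0,-0.004],
    [0,0,0],
    [0,0,0],
  ],
  dr=[
    [0,0,0],
    [0,0,0],
    [0,0,0],
    [0,0,0],
    [0,0,0],
    [0,0,0],
    [0,0,0],
    [0,0,0],
    [0,0,0],
    [0,0,0],
  ],
)

```text
t: 11.0
ee_pos: [0.5004, -0.0189, 0.3339]
tool_rot: [-3.141, -0.001, 2.852]
contact_force: [-0.3, -0.2, 0.5]
grip_width: 0.0437
gripper_force: 0.0
```

```bash
python3 - <<'E'
from h import *
s=robot.state();print(s["ee_pos"],s["tool_rot"],s["t"])
im=robot.capture("wrist"); cv2.imwrite("pics/w3full.png",im)
x0,y0=210,100;c=cv2.convertScaleAbs(cv2.resize(im[y0:y0+150,x0:x0+190],None,fx=4,fy=4,interpolation=cv2.INTER_CUBIC),alpha=1.3,beta=5)
cv2.imwrite("pics/w3.png",c)
E
```

```text
[ 0.50042807 -0.01887813  0.333858  ] [-3.14116611e+00 -1.48254955e-03  2.85244420e+00] 11.0
```

View pics/w3.png

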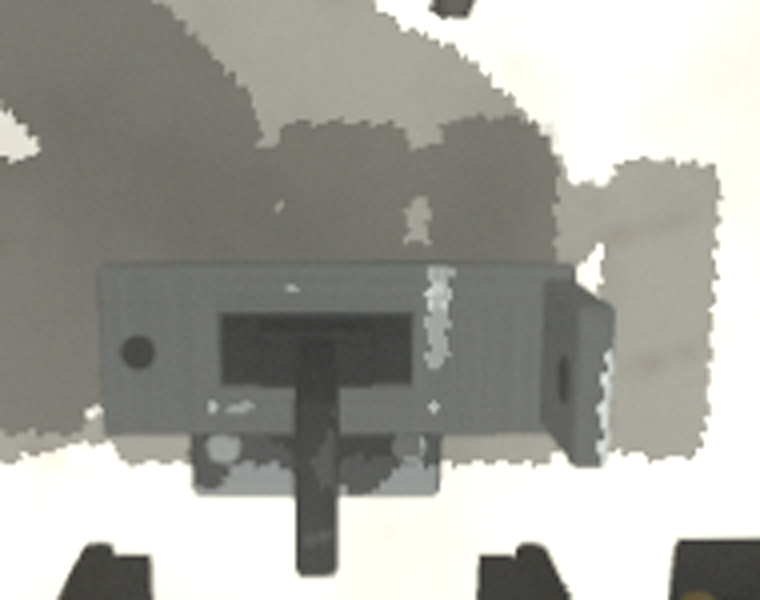

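The pair stands upright, still hooked. The lug's top face lies around crop (594,383), full-frame (358.5,195.8).

```bash
python3 - <<'E'
from h import *
f=lambda u,v,z:onz("wrist",210+u/4,100+v/4,z)
h=np.array([.5007,-.0186]);a=2.852-np.pi   # hook x az
ex=np.array([np.cos(a),np.sin(a)]);ey=np.array([-ex[1],ex[0]])
def hk(p): return (np.array([(p[:2]-h)@ex,(p[:2]-h)@ey])*1000).round(1)
for n,p,z in[("lugtop",(594,383),.062),("lug in near",(582,300),.062),("in far",(576,463),.062),("out far",(605,463),.062),("slotNL",(221,314),.022),("slotNR",(412,314),.022),("slotFR",(412,385),.022),("slotFL",(221,385),.022),("plateL",(98,265),.022),("plateL2",(103,432),.022),("barfar",(317,573),.092)]:
    q=f(*p,z);print(n,q.round(4),hk(q))
E
```

```text
lugtop [0.5032 0.0388 0.062 ] [-14.   55.7]
lug in near [0.4861 0.0405 0.062 ] [-30.9  52.5]
in far [0.5184 0.0312 0.062 ] [ 2.7 52.8]
out far [0.5202 0.0371 0.062 ] [ 2.7 58.9]
slotNL [ 0.4741 -0.0335  0.022 ] [-21.3 -21.9]
slotNR [0.4865 0.0082 0.022 ] [-21.3  21.6]
slotFR [0.5024 0.0037 0.022 ] [-4.7 21.9]
slotFL [ 0.4899 -0.0384  0.022 ] [ -4.7 -22.1]
plateL [ 0.455 -0.057  0.022] [-32.8 -49.9]
plateL2 [ 0.4926 -0.0684  0.022 ] [  6.5 -50. ]
barfar [ 0.515  -0.0231  0.092 ] [15.  -0.2]
```

Call:
step_arm(
  travel=[
    [0.0033,0.0141,0],
    [0.0033,0.0141,0],
    [0.0033,0.0141,0],
    [0.0031,0.014,0],
    [0,0,0.012],
    [0,0,0.017],
    [0,0,0.02],
    [0,0,0.02],
    [0,0,0.02],
    [0,0,0.015],
    [0,0,0.01],
    [0,0,0.002],
  ],
  dr=[
    [0,0,0],
    [0,0,0],
    [0,0,0],
    [0,0,0],
    [0,0,0],
    [0,0,0],
    [0,0,0],
    [0,0,0],
    [0,0,0],
    [0,0,0],
    [0,0,0],
    [0,0,0],
  ],
)

```text
t: 12.05
ee_pos: [0.503, 0.0382, 0.2152]
tool_rot: [-3.14, -0.006, 2.853]
contact_force: [-0.5, 1.1, -0.7]
grip_width: 0.0433
gripper_force: 0.0
```

Call:
step_arm(
  travel=[
    [0,0,0],
    [0,0,0],
    [0,0,0],
    [0,0,0],
    [0,0,0],
    [0,0,0],
    [0,0,0],
    [0,0,0],
    [0,0,0],
  ],
  dr=[
    [0,0,0],
    [0,0,0],
    [0,0,0],
    [0,0,0],
    [0,0,0],
    [0,0,0],
    [0,0,0],
    [0,0,0],
    [0,0,0],
  ],
  hand=1,
  newtons=40,
)

```text
t: 12.8
ee_pos: [0.5042, 0.0391, 0.2182]
tool_rot: [-3.141, -0.001, 2.853]
contact_force: [-0.5, 0.1, 3.0]
grip_width: 0.0077
gripper_force: 40.0
```

```bash
python3 - <<'E'
from h import *
h=np.array([.5002,-.0184]);s=robot.state();a=s["tool_rot"][2]-np.pi/2
print(s["ee_pos"],s["tool_rot"],s["grip_width"],s["contact_force"])
lug=s["ee_pos"][:2];e=np.array([np.cos(a),np.sin(a)]);print("slot c world",lug-.056*e)
stem=h-.012*np.array([np.cos(2.852-np.pi),np.sin(2.852-np.pi)]);print("stem",stem)
E
```

```text
[0.50420049 0.03905564 0.21823912] [-3.14139598e+00 -7.53318527e-04  2.85280433e+00] 0.007680973435135769 [-0.49573239  0.05884606  2.95349836]
slot c world [ 0.48825219 -0.01462538]
stem [ 0.48869968 -0.01497326]
```

Call:
step_arm(
  travel=[
    [0,0,-0.002],
    [0,0,-0.004],
    [0,0,-0.005],
    [0,0,-0.005],
    [0,0,-0.005],
    [0,0,-0.004],
    [0,0,-0.001],
    [0,0,0],
  ],
  dr=[
    [0,0,0],
    [0,0,0],
    [0,0,0],
    [0,0,0],
    [0,0,0],
    [0,0,0],
    [0,0,0],
    [0,0,0],
  ],
)

```text
t: 13.47
ee_pos: [0.5042, 0.039, 0.2444]
tool_rot: [3.141, -0.001, 2.853]
contact_force: [-0.2, -0.2, -1.3]
grip_width: 0.0078
gripper_force: 40.0
```

Call:
step_arm(
  travel=[
    [-0.00585,-0.0003,0],
    [-0.00585,-0.0003,0],
    [-0.00585,-0.0003,0],
    [-0.00585,-0.0003,0],
    [-0.00585,-0.0003,0],
    [-0.00585,-0.0003,0],
    [-0.00585,-0.0003,0],
    [-0.00585,-0.0003,0],
    [0,0,0],
  ],
  dr=[
    [0,0,0.1047],
    [0,0,0.1047],
    [0,0,0.1047],
    [0,0,0.1047],
    [0,0,0.1047],
    [0,0,0.1047],
    [0,0,0.1047],
    [0,0,0.1047],
    [0,0,0],
  ],
)

```text
t: 14.22
ee_pos: [0.5391, 0.0085, 0.2437]
tool_rot: [-3.14, 0.0, 2.012]
contact_force: [0.4, -0.1, -1.2]
grip_width: 0.0078
gripper_force: 40.0
```

```bash
python3 - <<'E'
from h import *
s=robot.state();a=s["tool_rot"][2]-np.pi/2
print(s["ee_pos"][:2]-.056*np.array([np.cos(a),np.sin(a)]),s["contact_force"],s["tool_rot"])
E
```

```text
[ 0.48847304 -0.01540605] [ 0.44783055 -0.14358535 -1.19020834] [-3.14016943e+00  1.72154193e-04  2.01202668e+00]
```

Call:
step_arm(
  travel=[
    [-0.00585,-0.0003,0],
    [-0.00585,-0.0003,0],
    [-0.00585,-0.0003,0],
    [-0.00585,-0.0003,0],
    [-0.00585,-0.0003,0],
    [-0.00585,-0.0003,0],
    [-0.00585,-0.0003,0],
    [0,0,0],
  ],
  dr=[
    [0,0,0.1047],
    [0,0,0.1047],
    [0,0,0.1047],
    [0,0,0.1047],
    [0,0,0.1047],
    [0,0,0.1047],
    [0,0,0.1047],
    [0,0,0],
  ],
)

```text
t: 14.88
ee_pos: [0.5414, -0.0313, 0.2435]
tool_rot: [-3.139, 0.001, 1.282]
contact_force: [-0.4, 0.2, -1.9]
grip_width: 0.0076
gripper_force: 40.0
```

Call:
step_arm(
  travel=[
    [0,0.003,0],
    [0,0.004,0],
    [0,0.004,0],
    [0,0.001,0],
    [0,0,0],
    [0,0,0],
  ],
  dr=[
    [0,0,0],
    [0,0,0],
    [0,0,0],
    [0,0,0],
    [0,0,0],
    [0,0,0],
  ],
)

```text
t: 15.38
ee_pos: [0.5534, -0.0338, 0.2437]
tool_rot: [-3.14, -0.0, 1.283]
contact_force: [0.2, 0.7, -0.4]
grip_width: 0.0073
gripper_force: 40.0
```

```bash
python3 - <<'E'
from h import *
s=robot.state();a=s["tool_rot"][2]-np.pi/2
print(s["ee_pos"][:2]-.056*np.array([np.cos(a),np.sin(a)]),s["contact_force"],s["tool_rot"],s["ee_pos"])
im=robot.capture("wrist"); cv2.imwrite("pics/w4.png",im)
E
```

```text
[ 0.4997418  -0.01787867] [ 0.23230051  0.74623531 -0.37260384] [-3.13983217e+00 -1.63799742e-04  1.28310122e+00] [ 0.55344023 -0.03376827  0.24367495]
```

View pics/w4.png

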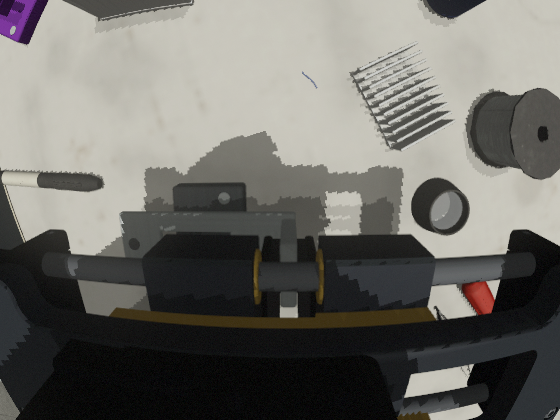

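The link is turned and aligned over the hook. I'll lift it slowly while watching the force.

Call:
step_arm(
  travel=[
    [0,0,-0.003],
    [0,0,-0.005],
    [0,0,-0.006],
    [0,0,-0.006],
    [0,0,-0.006],
    [0,0,-0.003],
    [0,0,0],
  ],
  dr=[
    [0,0,0],
    [0,0,0],
    [0,0,0],
    [0,0,0],
    [0,0,0],
    [0,0,0],
    [0,0,0],
  ],
)

```text
t: 16.02
ee_pos: [0.5537, -0.0339, 0.274]
tool_rot: [3.141, -0.0, 1.282]
contact_force: [1.2, 0.0, -1.7]
grip_width: 0.0078
gripper_force: 40.0
```

Call:
step_arm(
  travel=[
    [0,0,-0.006],
    [0,0,-0.006],
    [0,0,-0.006],
    [0,0,-0.006],
    [0,0,-0.006],
    [0,0,-0.008],
    [0,0,-0.01],
    [0,0,-0.01],
    [0,0,-0.008],
    [0,0,-0.004],
    [0,0,0],
  ],
  dr=[
    [0,0,0],
    [0,0,0],
    [0,0,0],
    [0,0,0],
    [0,0,0],
    [0,0,0],
    [0,0,0],
    [0,0,0],
    [0,0,0],
    [0,0,0],
    [0,0,0],
  ],
)

```text
t: 16.93
ee_pos: [0.5538, -0.0339, 0.3442]
tool_rot: [3.141, -0.0, 1.282]
contact_force: [0.8, -0.4, -0.1]
grip_width: 0.008
gripper_force: 40.0
```

```bash
python3 - <<'E'
from h import *
# tray from scene view, cross-check with top (z=.015)
for n in("top","scene"):
    im=robot.capture(n); cv2.imwrite(f"pics/{n}5.png",im); g=cv2.cvtColor(im,cv2.COLOR_BGR2GRAY)
    m=np.zeros_like(g)
    x0,x1,y0,y1=(355,440,180,300) if n=="top" else (300,420,180,230)
    sub=cv2.medianBlur(g,3)[y0:y1,x0:x1]; th=98
    m[y0:y1,x0:x1]=(sub<th)*255
    cs,_=cv2.findContours(m,cv2.RETR_EXTERNAL,cv2.CHAIN_APPROX_NONE);c=max(cs,key=cv2.contourArea)
    if n=="top":
        P=np.array([onz(n,*q,.015) for q in c[:,0].astype(float)])[:,:2]
        r=cv2.minAreaRect((P*1000).astype(np.float32))
    else:
        ap=cv2.approxPolyDP(cv2.convexHull(c),6,True)[:,0]; print(ap.tolist()); P=np.array([onz(n,*q,.01) for q in ap.astype(float)])[:,:2]; r=P.round(3).tolist()
    print(n,r,cv2.boundingRect(c))
s=robot.state();print(s["ee_pos"],s["tool_rot"][2])
E
```

```text
top ((494.9134521484375, -199.21377563476562), (157.2473602294922, 250.2495880126953), 87.43855285644531) (355, 180, 77, 120)
[[300, 180], [328, 180], [410, 207], [401, 225], [300, 229]]
scene [[0.674, -0.217], [0.621, -0.262], [0.403, -0.268], [0.383, -0.185], [0.535, -0.036]] (300, 180, 111, 50)
[ 0.55336375 -0.03401722  0.34280073] 1.2822037911789321
```

```bash
python3 - <<'E'
from h import *
im=cv2.imread("pics/top0.png");g=cv2.cvtColor(im,cv2.COLOR_BGR2GRAY)
for th in(85,95):
    m=np.zeros_like(g);m[180:300,355:440]=(g[180:300,355:440]<th)*255
    m=cv2.morphologyEx(m,cv2.MORPH_OPEN,np.ones((5,5),np.uint8))
    cs,_=cv2.findContours(m,cv2.RETR_EXTERNAL,cv2.CHAIN_APPROX_NONE);c=max(cs,key=cv2.contourArea)
    P=np.array([onz("top",*q,.0075) for q in c[:,0].astype(float)])[:,:2]
    print(th,cv2.minAreaRect((P*1000).astype(np.float32)))
E
```

```text
85 ((496.19927978515625, -211.0921630859375), (214.0347137451172, 88.75798797607422), 13.750434875488281)
95 ((496.62933349609375, -211.03994750976562), (215.9899444580078, 90.05851745605469), 13.74641227722168)
```

Call:
step_arm(
  travel=[
    [-0.0089,0.0045,0],
    [-0.0177,0.0089,0],
    [-0.0177,0.0089,0],
    [-0.0177,0.0089,0],
    [-0.0177,0.0089,0],
    [-0.0177,0.0089,0],
    [-0.0177,0.0089,0],
    [-0.0177,0.0089,0],
    [-0.0089,0.0045,0],
  ],
  dr=[
    [0,0,0],
    [0,0,0],
    [0,0,0],
    [0,0,0],
    [0,0,0],
    [0,0,0],
    [0,0,0],
    [0,0,0],
    [0,0,0],
  ],
)

```text
t: 17.78
ee_pos: [0.5813, -0.1941, 0.3417]
tool_rot: [-3.139, 0.002, 1.278]
contact_force: [-0.3, -0.7, -0.6]
grip_width: 0.0079
gripper_force: 40.0
```

Call:
step_arm(
  travel=[
    [0,0,0.006],
    [0,0,0.014],
    [0,0,0.014],
    [0,0,0.014],
    [0,0,0.014],
    [0,0,0.012],
    [0,0,0.006],
    [0,0,0],
  ],
  dr=[
    [0,0,-0.088],
    [0,0,-0.088],
    [0,0,-0.088],
    [0,0,-0.088],
    [0,0,-0.088],
    [0,0,-0.088],
    [0,0,0],
    [0,0,0],
  ],
)

```text
t: 18.45
ee_pos: [0.5807, -0.1902, 0.2608]
tool_rot: [-3.137, -0.003, 1.808]
contact_force: [-0.6, 0.7, 0.1]
grip_width: 0.0076
gripper_force: 40.0
```

```bash
python3 - <<'E'
from h import *
go(.5815,-.1903,.207,1.809,6)
im=robot.capture("wrist");cv2.imwrite("pics/w5.png",im)
# hook still standing? dark pixels in the top view near hook
t=robot.capture("top");cv2.imwrite("pics/t6.png",t)
E
```

```text
pos [ 0.5807 -0.1902  0.2608] rot [-3.1372e+00 -3.0000e-03  1.8080e+00] t 18.45 j7 0.13
total [-0.0004  0.001   0.0538] len 0.0538 per row/6 [-0.0001  0.0002  0.009 ]
rotvec tool [-0.0044 -0.003  -0.001 ]
```

View pics/w5.png

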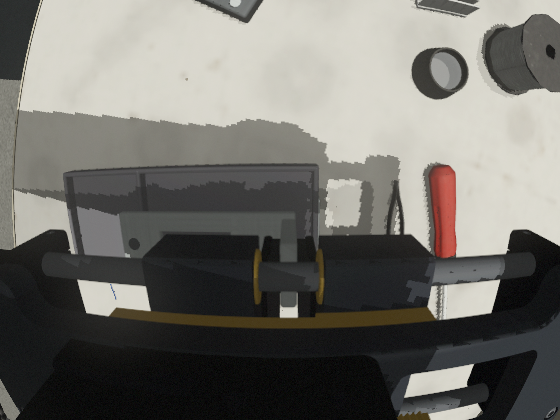

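The wrist view shows the tray's left rim from (66,173) to (318,165), the cross wall at (142,172), and the link over the long bay. That was my 11th picture viewed, one over the limit of 10, so I'll view no more and use numbers only. I'll check the tray from these points.

```bash
python3 - <<'E'
from h import *
c=np.array([.496,-.211]);a=.238;ex=np.array([np.cos(a),np.sin(a)]);ey=np.array([-ex[1],ex[0]])
for p in[(318,165),(66,173),(142,171)]:
    q=onz("wrist",*p,.015)[:2];d=q-c;print(p,q.round(4),(d@ex*1000).round(1),(d@ey*1000).round(1))
E
```

```text
(318, 165) [ 0.5921 -0.1461] 108.7 40.5
(66, 173) [ 0.39   -0.1961] -99.5 39.5
(142, 171) [ 0.4643 -0.1795] -23.4 38.1
```

Call:
step_arm(
  travel=[
    [0,0.003,0.006],
    [0,0,0.01],
    [0,0,0.01],
    [0,0,0.01],
    [0,0,0.008],
    [0,0,0.004],
    [0,0,0.002],
    [0,0,0],
  ],
  dr=[
    [-0.003,-0.002,0],
    [0,0,0],
    [0,0,0],
    [0,0,0],
    [0,0,0],
    [0,0,0],
    [0,0,0],
    [0,0,0],
  ],
)

```text
t: 19.22
ee_pos: [0.5843, -0.1893, 0.2121]
tool_rot: [3.141, 0.001, 1.81]
contact_force: [0.4, -0.7, -0.2]
grip_width: 0.0074
gripper_force: 40.0
```

Call:
step_arm(
  travel=[
    [0,0,0.001],
    [0,0,0.001],
    [0,0,0],
  ],
  dr=[
    [0,0,0],
    [0,0,0],
    [0,0,0],
  ],
)

```text
t: 19.47
ee_pos: [0.5845, -0.1894, 0.211]
tool_rot: [3.139, 0.002, 1.81]
contact_force: [0.4, -0.0, -1.3]
grip_width: 0.0076
gripper_force: 40.0
```

Call:
step_arm(
  travel=[
    [0,0,0.001],
    [0,0,0.001],
    [0,0,0.001],
    [0,0,0],
    [0,0,0],
  ],
  dr=[
    [0,0,0],
    [0,0,0],
    [0,0,0],
    [0,0,0],
    [0,0,0],
  ],
)

```text
t: 19.88
ee_pos: [0.5844, -0.1893, 0.2077]
tool_rot: [3.14, 0.001, 1.81]
contact_force: [0.3, 0.7, -1.0]
grip_width: 0.0079
gripper_force: 40.0
```

Call:
step_arm(
  travel=[
    [0,0,0.001],
    [0,0,0.001],
    [0,0,0],
    [0,0,0],
  ],
  dr=[
    [0,0,0],
    [0,0,0],
    [0,0,0],
    [0,0,0],
  ],
)

```text
t: 20.22
ee_pos: [0.5846, -0.1893, 0.2074]
tool_rot: [3.14, 0.002, 1.81]
contact_force: [-2.1, 0.5, 9.9]
grip_width: 0.0077
gripper_force: 40.0
```

Contact at the expected height, so I release and rise, then go to the hook.

Call:
step_arm(
  travel=[
    [0,0,0],
    [0,0,0],
    [0,0,0],
    [0,0,0],
    [0,0,0],
    [0,0,0],
  ],
  dr=[
    [0,0,0],
    [0,0,0],
    [0,0,0],
    [0,0,0],
    [0,0,0],
    [0,0,0],
  ],
  hand=0.45,
)

```text
t: 20.72
ee_pos: [0.5844, -0.1894, 0.2055]
tool_rot: [3.14, 0.001, 1.81]
contact_force: [-1.0, 0.6, 0.4]
grip_width: 0.0399
gripper_force: 0.0
```

Call:
step_arm(
  travel=[
    [0,0,-0.006],
    [0,0,-0.012],
    [0,0,-0.02],
    [0,0,-0.02],
    [0,0,-0.02],
    [0,0,-0.02],
    [0,0,-0.016],
    [0,0,-0.01],
    [0,0,-0.004],
    [0,0,0],
  ],
  dr=[
    [0,0,0],
    [0,0,0],
    [0,0,0],
    [0,0,0],
    [0,0,0],
    [0,0,0],
    [0,0,0],
    [0,0,0],
    [0,0,0],
    [0,0,0],
  ],
)

```text
t: 21.55
ee_pos: [0.5843, -0.1892, 0.335]
tool_rot: [3.138, 0.003, 1.81]
contact_force: [-1.0, 0.3, -0.9]
grip_width: 0.0478
gripper_force: 0.0
```

```bash
python3 - <<'E'
from h import *
go(.5,-.0184,.335,2.852,8)
t=robot.capture("top");cv2.imwrite("pics/t7.png",t);g=cv2.cvtColor(t,cv2.COLOR_BGR2GRAY)
a=cv2.cvtColor(cv2.imread("pics/top0.png"),cv2.COLOR_BGR2GRAY)
# bright link pixels in the tray: changed vs start
m=np.zeros_like(g);m[180:300,355:440]=((g[180:300,355:440].astype(int)-a[180:300,355:440])>20)*255
cs,_=cv2.findContours(m,cv2.RETR_EXTERNAL,cv2.CHAIN_APPROX_NONE)
for c in cs:
    if cv2.contourArea(c)>30:
        P=np.array([onz("top",*q,.011) for q in c[:,0].astype(float)])[:,:2];print("link",cv2.minAreaRect((P*1000).astype(np.float32)),cv2.boundingRect(c))
E
```

```text
pos [ 0.5843 -0.1892  0.335 ] rot [3.1381e+00 2.5000e-03 1.8102e+00] t 21.55 j7 0.18
total [ 0.186  -0.0414 -0.0006] len 0.1905 per row/8 [ 0.0232 -0.0052 -0.0001]
rotvec tool [ 0.0018  0.0041 -1.0418]
link ((448.4164123535156, -287.90631103515625), (12.502096176147461, 106.08457946777344), 86.46070861816406) (433, 235, 7, 52)
link ((446.703369140625, -126.1664047241211), (14.541733741760254, 148.0334930419922), 87.43855285644531) (355, 228, 8, 72)
```

Call:
step_arm(
  travel=[
    [0.0116,-0.0026,0],
    [0.0232,-0.0052,0],
    [0.0232,-0.0052,0],
    [0.0232,-0.0052,0],
    [0.0232,-0.0052,0],
    [0.0232,-0.0052,0],
    [0.0232,-0.0052,0],
    [0.0232,-0.0052,0],
    [0.0116,-0.0026,0],
  ],
  dr=[
    [0,0,0],
    [0,0,0],
    [0,0,0],
    [0,0,0],
    [0,0,0],
    [0,0,0],
    [0,0,0],
    [0,0,0],
    [0,0,0],
  ],
)

```text
t: 22.35
ee_pos: [0.4975, -0.0156, 0.3325]
tool_rot: [-3.141, -0.0, 1.815]
contact_force: [-0.6, -0.8, -0.7]
grip_width: 0.0478
gripper_force: 0.0
```

Call:
step_arm(
  travel=[
    [0,0,0],
    [0,0,0],
    [0,0,0],
    [0,0,0],
    [0,0,0],
    [0,0,0],
    [0,0,0],
    [0,0,0],
    [0,0,0],
    [0,0,0],
    [0,0,0],
  ],
  dr=[
    [0,0,-0.1158],
    [0,0,-0.1158],
    [0,0,-0.1158],
    [0,0,-0.1158],
    [0,0,-0.1158],
    [0,0,-0.1158],
    [0,0,-0.1158],
    [0,0,-0.1158],
    [0,0,-0.1158],
    [0,0,0],
    [0,0,0],
  ],
)

```text
t: 23.27
ee_pos: [0.4995, -0.0191, 0.3327]
tool_rot: [-3.142, 0.001, 2.849]
contact_force: [-0.0, -0.2, 0.3]
grip_width: 0.0479
gripper_force: 0.0
```

```bash
python3 - <<'E'
from h import *
go(.5,-.0184,.248,2.852,8)
im=robot.capture("wrist");cv2.imwrite("pics/w6.png",im);g=cv2.cvtColor(im,cv2.COLOR_BGR2GRAY)
np.set_printoptions(linewidth=200)
for r in range(170,252,8): print(r,g[r,240:340:3])
print(g[225:256:1,288])
E
```

```text
pos [ 0.4995 -0.0191  0.3327] rot [-3.1415e+00  7.0000e-04  2.8493e+00] t 23.27 j7 0.83
total [-0.0002  0.0008  0.0847] len 0.0847 per row/8 [-0.      0.0001  0.0106]
rotvec tool [-0.0001  0.0007 -0.0027]
170 [87 85 85 84 83 84 83 83 83 83 83 83 83 85 82 83 85 83 83 82 82 82 83 83 83 83 83 84 83 83 83 84 83 85]
178 [87 89 86 88 87 85 46 47 48 49 48 48 48 48 47 43 45 46 46 48 47 47 47 47 48 49 65 64 80 83 82 86 86 87]
186 [89 90 88 90 87 87 48 48 49 48 49 48 48 45 47 44 42 43 47 48 48 46 48 49 49 49 63 63 83 84 83 84 86 88]
194 [90 90 90 90 89 89 49 50 48 50 47 47 49 47 49 45 42 44 43 47 48 48 50 49 50 49 48 72 83 86 85 86 89 89]
202 [ 92  91 115  91 116  91  55  52  53  51  49  49  52  50  50  48  51  51  54  48  49  50  50  51  51  50  52  84  83  86  88  91  89  90]
210 [123 123 124 123 122 124  65  67 116 117  74  66  62  54  54  51  54  65  58  52  52  52  52  78  84  84  67 172 115 117 118 120 122 120]
218 [201 202 202 202 203 203 138  67  97 112 113 114 112 111 113  53  56  67  61  65  66  68 112 111 112 111 113 191 194 196 197 198 199 198]
226 [201 201 201 201 202 202 202 201 200 200 202 202 202 203 202  57  57  56  96 195 195 194 191 193 195 195 194 194 194 196 199 199 199 200]
234 [202 199 200 201 201 201 201 201 201 200 201 201 202 202 201  59  60  70  98 193 192 190 189 190 191 191 191 192 193 195 197 199 201 201]
242 [ 49  99 199 199 200 200 201 201 201 201 201 202 202 200 200  57  57  57  99 194 192 191 192 191 192 193 192 194 194 195 198 135  46  46]
250 [ 47  56 193 193 194 195 196 197 198 199 200 201 201 202 201 200 199 199 198 195 193 191 190 191 194 194 193 193 195 196 198  73  45  43]
[ 56  57  58  58  55  57  57  57  58  60  61  58  58  57  57  59  57  57  58  79 160 200 201 200 199 199 198 198 198 199 197]
```

The hook is still upright and centred between the fingers: bar at columns 284–294, far end at row 244 as predicted.

Call:
step_arm(
  travel=[
    [0,0.0008,0.006],
    [0,0,0.012],
    [0,0,0.014],
    [0,0,0.014],
    [0,0,0.014],
    [0,0,0.014],
    [0,0,0.007],
    [0,0,0.003],
    [0,0,0],
    [0,0,0],
  ],
  dr=[
    [0,0,0],
    [0,0,0],
    [0,0,0],
    [0,0,0],
    [0,0,0],
    [0,0,0],
    [0,0,0],
    [0,0,0],
    [0,0,0],
    [0,0,0],
  ],
)

```text
t: 24.15
ee_pos: [0.5003, -0.0179, 0.2496]
tool_rot: [-3.142, 0.003, 2.853]
contact_force: [-0.0, 0.5, -0.0]
grip_width: 0.0479
gripper_force: 0.0
```

Call:
step_arm(
  travel=[
    [0,0,0],
    [0,0,0],
    [0,0,0],
    [0,0,0],
    [0,0,0],
    [0,0,0],
    [0,0,0],
    [0,0,0],
  ],
  dr=[
    [0,0,0],
    [0,0,0],
    [0,0,0],
    [0,0,0],
    [0,0,0],
    [0,0,0],
    [0,0,0],
    [0,0,0],
  ],
  hand=1,
  newtons=40,
)

```text
t: 24.82
ee_pos: [0.5001, -0.0183, 0.2493]
tool_rot: [-3.141, 0.002, 2.852]
contact_force: [-0.6, -1.0, 0.2]
grip_width: 0.0077
gripper_force: 40.0
```

Call:
step_arm(
  travel=[
    [0,0,-0.003],
    [0,0,-0.006],
    [0,0,-0.012],
    [0,0,-0.015],
    [0,0,-0.015],
    [0,0,-0.015],
    [0,0,-0.015],
    [0,0,-0.006],
    [0,0,-0.003],
    [0,0,0],
  ],
  dr=[
    [0,0,0],
    [0,0,0],
    [0,0,0],
    [0,0,0],
    [0,0,0],
    [0,0,0],
    [0,0,0],
    [0,0,0],
    [0,0,0],
    [0,0,0],
  ],
)

```text
t: 25.65
ee_pos: [0.4999, -0.0181, 0.34]
tool_rot: [-3.141, 0.003, 2.852]
contact_force: [0.1, 0.4, -3.9]
grip_width: 0.0079
gripper_force: 40.0
```

```bash
python3 - <<'E'
from h import *
c=np.array([.498,-.2113]);a=.238;ex=np.array([np.cos(a),np.sin(a)])
b=c-.067*ex;print("bay",b,"yaw",a+np.pi)
go(b[0],b[1],.335,a+np.pi,8)
E
```

```text
bay [ 0.43288863 -0.22709588] yaw 3.379592653589793
pos [ 0.4999 -0.0181  0.34  ] rot [-3.1412  0.0032  2.8523] t 25.65 j7 0.84
total [ 0.0046 -0.2195  0.0051] len 0.2196 per row/8 [ 0.0006 -0.0274  0.0006]
rotvec tool [-0.0012  0.003  -0.5273]
```

Call:
step_arm(
  travel=[
    [0,0,0],
    [0,0,0],
    [0,0,0],
    [0,0,0],
    [0,0,0],
    [0,0,0],
    [0,0,0],
    [0,0,0],
    [0,0,0],
    [0,0,0],
    [0,0,0],
    [0,0,0],
  ],
  dr=[
    [0,0,0.109],
    [0,0,0.109],
    [0,0,0.109],
    [0,0,0.109],
    [0,0,0.109],
    [0,0,0.109],
    [0,0,0.109],
    [0,0,0.109],
    [0,0,0.109],
    [0,0,0.109],
    [0,0,0.109],
    [0,0,0.109],
  ],
)

```text
t: 26.65
ee_pos: [0.4995, -0.018, 0.3383]
tool_rot: [-3.141, 0.001, 1.54]
contact_force: [0.8, 0.3, -2.6]
grip_width: 0.0077
gripper_force: 40.0
```

Call:
step_arm(
  travel=[
    [0,0,0],
    [0,0,0],
    [0,0,0],
    [0,0,0],
    [0,0,0],
    [0,0,0],
    [0,0,0],
    [0,0,0],
    [0,0,0],
    [0,0,0],
    [0,0,0],
    [0,0,0],
  ],
  dr=[
    [0,0,0.109],
    [0,0,0.109],
    [0,0,0.109],
    [0,0,0.109],
    [0,0,0.109],
    [0,0,0.109],
    [0,0,0.109],
    [0,0,0.109],
    [0,0,0.109],
    [0,0,0.109],
    [0,0,0.109],
    [0,0,0.109],
  ],
)

```text
t: 27.65
ee_pos: [0.4995, -0.018, 0.3383]
tool_rot: [3.141, 0.001, 0.232]
contact_force: [0.1, 0.2, -3.4]
grip_width: 0.0077
gripper_force: 40.0
```

```bash
python3 - <<'E'
from h import *
go(.4329,-.2271,.335,.238,8)
E
```

```text
pos [ 0.4995 -0.018   0.3383] rot [3.141e+00 7.000e-04 2.316e-01] t 27.65 j7 -1.53
total [-0.1128  0.1883  0.0034] len 0.2195 per row/8 [-0.0141  0.0235  0.0004]
rotvec tool [ 0.0006  0.0007 -0.0064]
```

Call:
step_arm(
  travel=[
    [-0.0064,0.0108,0],
    [-0.0125,0.0209,0],
    [-0.0125,0.0209,0],
    [-0.0125,0.0209,0],
    [-0.0125,0.0209,0],
    [-0.0125,0.0209,0],
    [-0.0125,0.0209,0],
    [-0.0125,0.0209,0],
    [-0.0125,0.0209,0],
    [-0.0064,0.0108,0],
    [0,0,0],
    [0,0,0],
  ],
  dr=[
    [0,0,-0.006],
    [0,0,0],
    [0,0,0],
    [0,0,0],
    [0,0,0],
    [0,0,0],
    [0,0,0],
    [0,0,0],
    [0,0,0],
    [0,0,0],
    [0,0,0],
    [0,0,0],
  ],
)

```text
t: 28.65
ee_pos: [0.4353, -0.2285, 0.3385]
tool_rot: [-3.141, -0.0, 0.241]
contact_force: [0.2, 0.4, -2.5]
grip_width: 0.0078
gripper_force: 40.0
```

```bash
python3 - <<'E'
from h import *
go(.4329,-.2271,.256,.238,6)
im=robot.capture("wrist");cv2.imwrite("pics/w7.png",im);g=cv2.cvtColor(im,cv2.COLOR_BGR2GRAY)
p=robot.camera_params("wrist");f=210/np.tan(np.radians(p["fovy"])/2);s=robot.state()
Rm=R.from_euler('xyz',s["tool_rot"]).as_matrix();Ti=np.linalg.inv(np.array(p["T_tool_cam"]))
def px(w):
    c=Ti@np.r_[Rm.T@(np.array(w)-s["ee_pos"]),1];r=np.hypot(c[0],c[1]);a=np.arctan2(r,c[2]);return p["cx"]+f*a*c[0]/r,p["cy"]+f*a*c[1]/r
# rectify: ground-plane image in tray frame at z=.015, 1 px = 1 mm (x up to 110, y -60..60)
c=np.array([.498,-.2113]);a=.238;ex=np.array([np.cos(a),np.sin(a)]);ey=np.array([-ex[1],ex[0]])
def strip(xs,ys,z):
    m=np.array([[px(np.r_[c+ex*x/1e3+ey*y/1e3,z]) for x in xs] for y in ys],np.float32)
    return cv2.remap(g,m[...,0],m[...,1],cv2.INTER_LINEAR)
np.set_printoptions(linewidth=220)
print("across y, x=0,60 ; y -60..60 step2");ys=np.arange(-60,61,2)
for x in(-15,60): print(x,strip([x],ys,.015)[:,0])
print("along x at y=33,-33, -60..124 step 2")
xs=np.arange(-60,125,2)
for y in(30,-30): print(y,strip(xs,[y],.015)[0])
print("link z=.011 along x y=0,14");
for y in(0,14): print(y,strip(xs,[y],.011)[0])
E
```

```text
pos [ 0.4353 -0.2285  0.3385] rot [-3.1413e+00 -5.0000e-04  2.4110e-01] t 28.65 j7 -1.03
total [-0.0021 -0.0019  0.0825] len 0.0826 per row/6 [-0.0003 -0.0003  0.0138]
rotvec tool [-0.0003 -0.0005  0.0031]
across y, x=0,60 ; y -60..60 step2
-15 [176 177 177 177 176 176 176 176 176 170 123 108  84 125 129 128 127 129 128 129 124 146 149 146 150 152 150 147 150 139 152 146 151 136 153 152 164 151 168 163 127 129 129 128 128 129 129 130 128  62 119 125 176 178
 179 179 180 180 181 180 178]
60 [179 180 179 179 180 181 180 180 181 176 114 112  84 132 134 133 133 132 133 132 133 182 195 196 194 194 197 196 197 197 197 197 197 197 196 197 197 196 196 196 145 133 133 133 133 133 131 132 131  88 110 120 175 177
 179 179 180 179 179 179 181]
along x at y=33,-33, -60..124 step 2
30 [ 54  47  41  54  70  70  71  72  71  73  74  74  84 116 109 123  82 116 128 128 128 128 128 129 128 130 129 129 130 129 129 130 130 130 130 130 131 131 131 131 131 132 130 131 131 132 132 132 132 132 132 132 133 132
 131 132 132 132 131 133 133 134 133 132 133 133 133 134 134 133 133 133 133 134 134 133 133 133 133 
[... 517 characters left out ...]
 126 103 131  59 126 128 128 128 128 127 187 188 116 109 109 109 188 196 195 194 195 196 196 137 131 131 131 131 131 131 131 132 132 131 132 131 132 131 132 131 132
 132 132 132 132  95 197 197 196 196 196 197 197 197 196 197 193 176 172 142  83  69  69  68  52  80  82 171 191 187 178 163 178 179 181 183 182 183 183 184]
14 [ 51  41  39  49  57  69  69  70  74 126 126 126 126 127 103 130  61 126 127 128 128 128 125 187 192 194 194 196 194 195 195 196 195 196 195 195 192 191 192 192 192 193 192 192 193 192 193 193 194 193 193 194 193 194
 194 194 194 195 195 195 196 196 196 197 197 197 197 197 197 196 196 191  90  85  67  67  69  68  67  85 175 193 190 179 171 178 178 177 179 180 181 182 182]
```

The tray centre is confirmed to about 1 mm: cross wall at tray x ≈ -30, rims at ±42 in y. The link lies in the long bay, x from -14 to ~96, y ±19. I'll lower the hook.

Call:
step_arm(
  travel=[
    [-0.002,-0.002,0.006],
    [0,0,0.012],
    [0,0,0.014],
    [0,0,0.014],
    [0,0,0.014],
    [0,0,0.012],
    [0,0,0.006],
    [0,0,0.002],
    [0,0,0],
    [0,0,0],
  ],
  dr=[
    [0,0,0.003],
    [0,0,0],
    [0,0,0],
    [0,0,0],
    [0,0,0],
    [0,0,0],
    [0,0,0],
    [0,0,0],
    [0,0,0],
    [0,0,0],
  ],
)

```text
t: 29.53
ee_pos: [0.4339, -0.2267, 0.2598]
tool_rot: [3.14, -0.003, 0.24]
contact_force: [-0.4, 0.7, -3.4]
grip_width: 0.0077
gripper_force: 40.0
```

Call:
step_arm(
  travel=[
    [0,0,0.001],
    [0,0,0.001],
    [0,0,0.001],
    [0,0,0],
    [0,0,0],
  ],
  dr=[
    [0,0,0],
    [0,0,0],
    [0,0,0],
    [0,0,0],
    [0,0,0],
  ],
)

```text
t: 29.95
ee_pos: [0.4334, -0.2271, 0.2565]
tool_rot: [3.14, -0.002, 0.239]
contact_force: [0.1, 0.1, -3.7]
grip_width: 0.0073
gripper_force: 40.0
```

Call:
step_arm(
  travel=[
    [0,0,0.001],
    [0,0,0.001],
    [0,0,0.0005],
    [0,0,0],
    [0,0,0],
  ],
  dr=[
    [0,0,0],
    [0,0,0],
    [0,0,0],
    [0,0,0],
    [0,0,0],
  ],
)

```text
t: 30.37
ee_pos: [0.4337, -0.2271, 0.2543]
tool_rot: [3.14, -0.002, 0.24]
contact_force: [-0.5, 0.1, 2.0]
grip_width: 0.0075
gripper_force: 40.0
```

Contact at the expected height, so I release and rise clear.

Call:
step_arm(
  travel=[
    [0,0,0],
    [0,0,0],
    [0,0,0],
    [0,0,0],
    [0,0,0],
    [0,0,0],
    [0,0,0],
  ],
  dr=[
    [0,0,0],
    [0,0,0],
    [0,0,0],
    [0,0,0],
    [0,0,0],
    [0,0,0],
    [0,0,0],
  ],
  hand=0.45,
)

```text
t: 30.95
ee_pos: [0.4335, -0.227, 0.2539]
tool_rot: [3.14, -0.002, 0.239]
contact_force: [-0.4, 0.6, 0.3]
grip_width: 0.0442
gripper_force: 0.0
```

Call:
step_arm(
  travel=[
    [0,0,-0.006],
    [0,0,-0.01],
    [0,0,-0.014],
    [0,0,-0.014],
    [0,0,-0.014],
    [0,0,-0.014],
    [0,0,-0.01],
    [0,0,-0.004],
    [0,0,0],
    [0,0,0],
  ],
  dr=[
    [0,0,0],
    [0,0,0],
    [0,0,0],
    [0,0,0],
    [0,0,0],
    [0,0,0],
    [0,0,0],
    [0,0,0],
    [0,0,0],
    [0,0,0],
  ],
)

```text
t: 31.78
ee_pos: [0.4331, -0.2269, 0.3399]
tool_rot: [3.14, -0.002, 0.239]
contact_force: [-0.4, 0.3, 0.5]
grip_width: 0.0481
gripper_force: 0.0
```

```bash
python3 - <<'E'
from h import *
s=robot.state();print(s["ee_pos"],s["contact_force"],s["grip_width"])
im=robot.capture("wrist");cv2.imwrite("pics/w8.png",im);g=cv2.cvtColor(im,cv2.COLOR_BGR2GRAY)
np.set_printoptions(linewidth=220)
for r in(222,232,240): print(r,g[r,240:340:3])
print(g[225:260,288])
# bar's tip end position expected 17 mm beyond TCP axis
o=s["ee_pos"];R_=R.from_euler('xyz',s["tool_rot"]).as_matrix();print("far end", [onz("wrist",288,v,.097).round(4) for v in(240,244,248)], "expect",o+R_@np.array([-.017,0,0]))
E
```

```text
[ 0.43310103 -0.22689939  0.33987967] [-0.35305092  0.25952559  0.47570312] 0.04809275024858275
222 [ 75  75  53  42  47  47  40  37  36  39  36  35  36  36  35  36  37  39  33  36  38  39  38  37  36  38  39  48  50  45  76 152  73  74]
232 [74 73 55 42 41 40 38 41 40 40 41 38 39 38 40 35 37 35 35 39 39 41 43 40 42 40 42 43 42 46 59 72 72 72]
240 [ 21  40  73  72  73  72  73  71  74  74  74  73  73  71  73  34  36  37  53  72  72  72  72  72  73  73  75  74  75  74 139 119  29  31]
[ 36  36  35  37  36  35  37  37  37  37  37  37  37  38  36  36  37  41  60  72  71  74  74  73  75  74  72  73  73  73  73  73  74  93 108]
far end [array([ 0.4197, -0.2304,  0.097 ]), array([ 0.4166, -0.2311,  0.097 ]), array([ 0.4136, -0.2318,  0.097 ])] expect [ 0.41658611 -0.23093132  0.33985259]
```

The hook stands upright: its bar end is at row 243 as expected, centred at column 289, and the contact and grip forces are about zero.

```bash
python3 -c "
from workcell import robot
print(robot.job_done())"
```

```text
the job is handed in; nothing more can be done
None
```

I handed the job in at about 32 s: by my last checks the link lies flat in the long bay and the hook stands upright in the short bay, though no verdict came back and I viewed 11 pictures, one over the limit of 10.

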